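# Index the bottle carousel and lock it

### The arm

A 6-joint arm with a two-finger parallel gripper is mounted at the origin on the work surface. World frame = base frame: x ahead of the robot, y to its left, z up, the work surface at z = 0. Lengths are in mm, angles in degrees, forces in N, time in s.
With the tool pointing down it reaches from about 250 to 775 mm from the base axis. Payload 4 kg.
Tool frame: the origin (TCP) lies midway between the tips of the shut fingers; the grasp point (between the pads) lies r.grip_depth behind it (r.grip_depth is the distance from the TCP to the grasp point, in mm); z points along the fingers, y is the direction in which the jaws open and shut (so a half turn about z gives the same grasp; the last joint's range is limited). The gripper opens to 94 mm and grips with 3 to 60 N. Pads are 16 mm wide; open, the fingers measure 119 mm over their backs; the gripper's body (75 mm by 177 mm) begins 78 mm behind the grasp point.
Start: joints at [-72.428, 4.996, 78.535, -0, 96.463, -5.907], TCP at [219.134, -504.483, 179.606] pointing down, gripper open.
Joint ranges: [-177.83, 177.83], [-43.37, 116.18], [15.69, 146.23], [-61.86, 241.86], [9.47, 152.12], [-147.06, 147.06]. Speed limits (degrees/s): [159.86, 159.86, 180, 180, 180, 180].

### API

Orientations are given as [roll, pitch, yaw] about the fixed x, y, z axes, in that order (R = Rz(yaw) Ry(pitch) Rx(roll)).
In Python, from station import r gives the robot as it stands. The module is installed in compiled form; this text tells all that it offers.
- The arm moves only by the shell command python3 -m pendant 'ROWS' [FORCE]. ROWS is JSON, a list of rows, each a list of 5 numbers: the closure, from 0 (fully open) to 1 (shut), then the shift along the world's x, y, z in cm, then the turn about the world's z in degrees. In form: [[hand, dx, dy, dz, spin], ...]. A call has 1 to 5 rows; each row is the pose to reach, as a shift and turn from the pose commanded when the call began; what a row does not reach only later rows make up. A row lasts 1/8 s, in which the tool goes at most 62.5 mm and 10.7 degrees, less where a joint would pass 70% of its speed; a pose out of reach is approached as far as the arm can. A call with a gripper value outside its range is refused whole. The fingers move at their own pace and stop on an object; FORCE is the grip in N (left out, the last holds). Time passes only in rows, so rows that repeat a pose let the fingers close. It gives the time, the measured TCP pose, the force and the opening at its end, in the units of the state.
- r.state(): the state, without advancing time (a new reading comes with each control period).
- r.snapshot(name): name is "side" or "top"; returns a dict with "img" (400x640x3 uint8, blue, green, red), "fx", "fy", "cx", "cy" (pixels), "T" (4x4, takes a point from camera to world coordinates). Camera axes: x right, y up, looking along -z (the intrinsics and any distortion apply to the point x, -y, -z); pixel columns grow to the right and rows downward; lengths in mm; the calibration is good to about 2 mm. A picture is of the moment at which its call begins. There is no depth.
- r.finish_job(): hands the job in, once; it reports no verdict.
The state is a dict: "time": time; "joint_positions": joint angles; "joint_velocities": joint speeds; "joint_efforts": joint torques, N m; "position": TCP position; "eef_rot": TCP orientation; "wrist_force": force on the tool from outside, world axes, zero at the start; "torque": the same for the moment, N m; "opening": opening from 0.0 (shut) to 1.0 (fully open).
Only numpy, scipy, OpenCV 4.12 (cv2) and the standard library are available. Lean on these libraries where they do the work, as an engineer would, in place of code of your own. Each camera call takes 0.05 s, during which the arm holds its last target.

### The job

The bottle carousel was left standing between two of its index positions. Push it by its upright post anticlockwise (seen from above) until it drops into the very next detent, then press the black lock knob fully down so that the lock pin holds it there, and take the hand away. Feel your way and force nothing (stay under 25 N), and leave the bottles and the slide box around the station where they stand.

Things in the scene. Friction and masses are not known exactly. Their poses are not given: they have to be found in the camera images.
- station: Fixed indexing station on the bench: grey round foot, radius 165 mm. Origin on the carousel's turning axis, at bench height; z up. At radius 148 mm two steel brackets, 62 mm high, stand over the rim: the detent's on its own +x axis, the lock knob's at 240 degrees anticlockwise from +x. No part of the station bears more than 25 N.
- detent (a point): Top of the fixed housing of the spring ball detent, 78 mm above the bench. The ball presses on a slotted aluminium ring (outer radius 160 mm, top 28 mm above the bench) that turns under the deck. The ring has a 10 mm slot every 60 degrees; the ball drops 2 mm into one. How the ring is clamped to the deck differs by up to 0.2 rad either way and is not measured: find the detent by feel.
- deck (a point): Centre of the top of the carousel's round deck, on the turning axis: radius 130 mm, top 40 mm above the bench. A steel hub, radius 22 mm, reaches 60 mm above the bench. Six capped amber bottles, 32 mm across, are fixed on the deck in a circle of radius 65 mm; their tops are 95 mm above the bench.
- carousel (a joint): Angle of the deck on the station (rad), growing anticlockwise from above. At 0 the push post lies on the station's own -x axis. Starts between -0.75 and -0.40; the next detent lies anywhere from -0.2 to +0.2, the one after it 1.047 further. It keeps still when let go.
- push_post (a point): Middle of the upright black rubber-sleeved post on the deck: 14 mm across, 40 to 90 mm above the bench, 112 mm from the turning axis, 24 mm free towards the bottles. Push it along its circle: a steady 1 to 5 N between detents; as the ball drops in, the post jumps about 4 mm ahead and the push falls to nothing; after that it resists up to 13 to 18 N before it is forced out again.
- lock_top (a point): Centre of the flat top of the black lock knob, 26 mm across, 100 mm above the bench when up. Pressed straight down: the pin goes 11 mm, and the cap is sprung on it, so that once the pin is stopped (home or blocked) the cap gives a further 8 mm, its force rising from 5 to about 20 N.
- lock (a joint): How far the lock pin is down (m): 0 up, 0.011 fully down. It moves against about 3 N of friction and stays where it is left. Its 6 mm pin enters a slot of the ring only while the carousel sits in a detent; otherwise it meets the ring after 3 mm and must not be forced.
- big_bottle: Loose bystander: amber bottle with white cap, 60 mm across, 115 mm tall. Origin at the centre of its underside.
- clear_bottle: Loose bystander: clear glass bottle with cap, 48 mm across, 85 mm tall. Origin at the centre of its underside.
- slide_box: Loose bystander: wooden slide box 35 x 85 x 32 mm, lying flat. Origin at the centre of its underside.

How it is judged:
By the outcome, as a careful person would: the job done as asked, in the order asked, and still so for the second after the job is handed in, with the robot touching nothing.
It also fails if it takes over 54 s, if anything falls off the work surface, if the arm or the gripper's body presses on something with over 40 N, if the wrist force passes 120 N, or if a joint passes its speed limit or range.

## Working session

There is one attempt and no reset: what is moved stays moved. The work goes in short steps, Python scripts to look and compute and a shell command to move; the robot and the scene stay as the last step left them, time stands still between calls to the robot, and variables do not carry over. Pictures are saved under pics/ and viewed, and the job is handed in when it is done.

```bash
mkdir -p pics; python3 - <<'E'
from station import r
import cv2,numpy as np
print(r.state(), r.grip_depth)
for n in("top","side"):
    s=r.snapshot(n); cv2.imwrite(f"pics/{n}0.png",s["img"]); print(n,[s[k] for k in("fx","fy","cx","cy")],[k for k in s]); print(np.round(s["T"],4).tolist())
E
```

```text
{'time': 0.0, 'joint_positions': array([-7.24276396e+01,  5.03962929e+00,  7.86246597e+01, -1.53285441e-04,
        9.64631014e+01, -5.90776679e+00]), 'joint_velocities': array([-0.04006871, -0.06081234, -0.08615696,  0.08890689,  0.0071494 ,
       -0.05888914]), 'joint_efforts': array([ 6.14008623e-04, -3.40179241e+01, -3.02427149e+01,  7.17027392e-02,
        3.27562506e-02, -1.72923042e-04]), 'position': array([ 218.94119863, -503.87732032,  178.40004423]), 'eef_rot': array([-1.79873270e+02, -1.29604114e-02,  2.34800958e+01]), 'wrist_force': array([-0.03824227,  0.23645163, -0.29136911]), 'torque': array([-0.0252876 ,  0.02433611,  0.01791118]), 'opening': 0.9980309077281421} 18.8
top [435.5504094839006, 435.5504094839006, 322.84349917074394, 195.17054933952068] ['img', 'fx', 'fy', 'cx', 'cy', 'T']
[[-0.0043, 0.997, -0.0772, 472.2757], [-0.9999, -0.005, -0.0088, 4.2709], [-0.0091, 0.0772, 0.997, 1465.568], [0.0, 0.0, 0.0, 1.0]]
side [417.3127064546776, 417.3127064546776, 314.4333462740252, 195.96168196605342] ['img', 'fx', 'fy', 'cx', 'cy', 'T']
[[0.991, 0.0685, -0.1154, 476.8125], [-0.1342, 0.5253, -0.8403, -887.6678], [0.0031, 0.8482, 0.5297, 625.7182], [0.0, 0.0, 0.0, 1.0]]
```

View pics/top0.png

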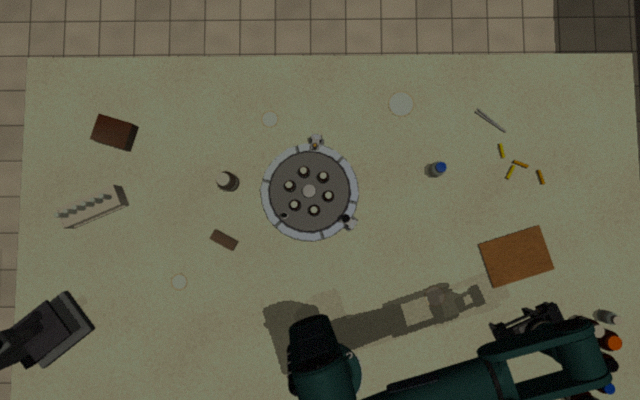

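View pics/side0.png

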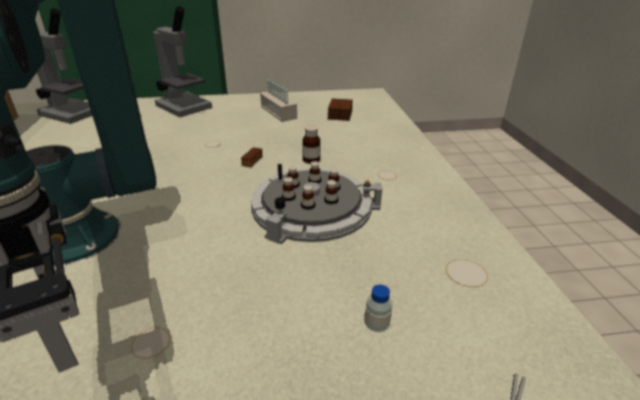

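```bash
python3 - <<'E'
import cv2
a=cv2.imread("pics/top0.png")
c=a[100:310,230:440]
cv2.imwrite("pics/top0c.png",cv2.resize(c,(598,598),interpolation=cv2.INTER_CUBIC))
a=cv2.imread("pics/side0.png")
c=a[130:330,200:450]
cv2.imwrite("pics/side0c.png",cv2.resize(c,(750,600),interpolation=cv2.INTER_CUBIC))
E
```

```text
(no output)
```

View pics/top0c.png

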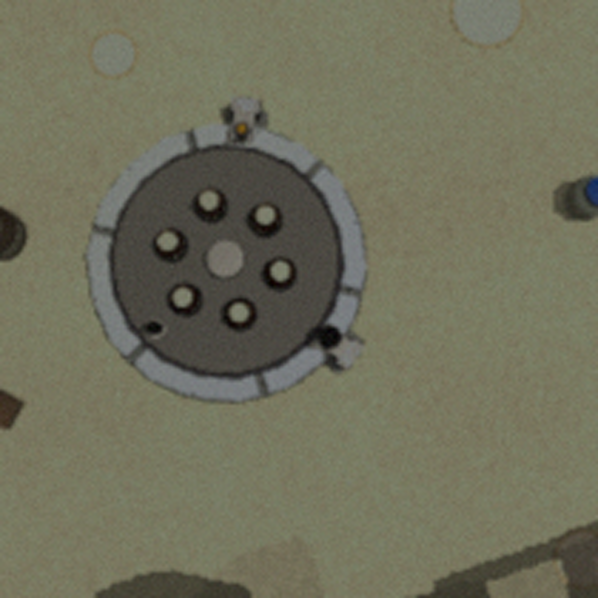

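View pics/side0c.png

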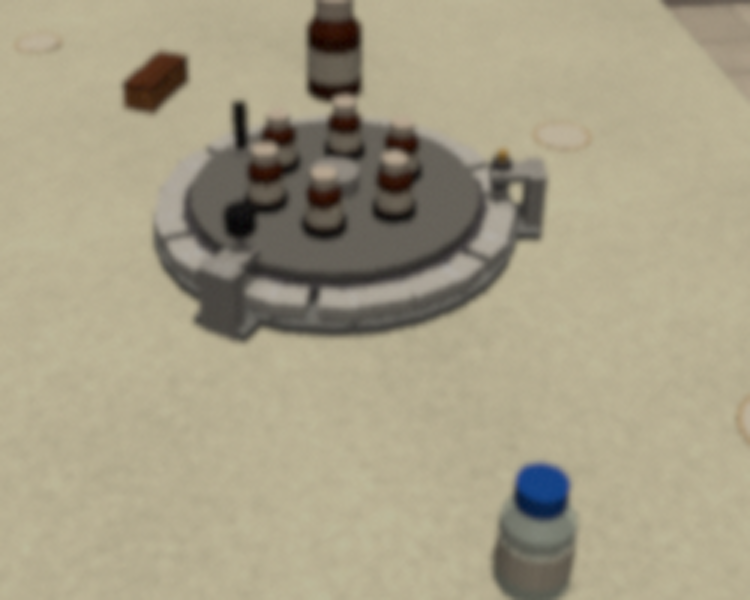

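```bash
cat > h.py <<'E'
import numpy as np
from station import r
def ray(s,u,v):
    d=np.array([(u-s["cx"])/s["fx"],-(v-s["cy"])/s["fy"],-1.]);T=np.array(s["T"])
    return T[:3,3],T[:3,:3]@d
def plane(s,u,v,z):
    o,d=ray(s,u,v); return o+d*(z-o[2])/d[2]
def two(s1,p1,s2,p2):
    o1,d1=ray(s1,*p1);o2,d2=ray(s2,*p2)
    d1/=np.linalg.norm(d1);d2/=np.linalg.norm(d2)
    t=np.linalg.lstsq(np.c_[d1,-d2],o2-o1,rcond=None)[0]
    a=o1+t[0]*d1;b=o2+t[1]*d2
    return (a+b)/2,np.linalg.norm(a-b)
E
python3 - <<'E'
from h import *
import cv2
s=r.snapshot("top");im=s["img"]
q=r.snapshot("side");im2=q["img"]
g=im.max(2)
def blob(img,lo,hi,box,f):
    x0,y0,x1,y1=box
    m=f(img[y0:y1,x0:x1].astype(int)).astype(np.uint8)
    n,l,st,c=cv2.connectedComponentsWithStats(m)
    return [(np.round(c[i]+[x0,y0],1).tolist(),st[i].tolist()) for i in range(1,n) if st[i,4]>3]
print("post top",blob(im,0,0,(270,195,300,230),lambda a:a.max(2)<45))
print("knob",blob(im,0,0,(335,205,365,235),lambda a:a.max(2)<40))
print("post side",blob(im2,0,0,(265,150,300,190),lambda a:a.max(2)<40))
print("knob side",blob(im2,0,0,(265,185,300,215),lambda a:a.max(2)<40))
def out(name,*a): print(name,*[np.round(x,1) for x in a])
# ring/deck: deck dark gray disc contour -> ellipse
hub=plane(s,309.0,190.6,60);out("hub",hub)
# ring outer: bluish grey
a=im.astype(int); m=((a[...,0]-a[...,2]>0)&(a.max(2)>95)).astype(np.uint8)
m[:, :240]=0;m[:,380:]=0;m[:130]=0;m[255:]=0
cs,_=cv2.findContours(cv2.morphologyEx(m,cv2.MORPH_CLOSE,np.ones((5,5))),cv2.RETR_EXTERNAL,cv2.CHAIN_APPROX_NONE)
c=max(cs,key=cv2.contourArea);P=np.array([plane(s,u,v,28)[:2] for u,v in c[:,0]])
from scipy.optimize import least_squares
f=least_squares(lambda p:np.hypot(*(P-p[:2]).T)-p[2],[*hub[:2],160],loss="soft_l1",f_scale=2)
out("ring fit (r 160)",f.x,np.median(np.abs(f.fun)))
C=f.x[:2]
det=plane(s,314.6,145.6,78);out("det",det,np.hypot(*(det[:2]-C)))
lk=plane(s,345.9,218,100);out("lock",lk,np.hypot(*(lk[:2]-C)))
po=plane(s,283.7,214.8,90);out("post",po,np.hypot(*(po[:2]-C)))
an=lambda p:np.degrees(np.arctan2(p[1]-C[1],p[0]-C[0]))
out("angles det,lock,post",an(det),an(lk),an(po))
# slots: unwrap ring at r 132..158
th=np.radians(np.arange(0,360,.5));R,Ti=np.linalg.inv(np.array(s["T"]))[:3,:3],np.linalg.inv(np.array(s["T"]))
prof=[]
for t in th:
    vals=[]
    for rr in (144,147,150,153):
        X=Ti@[C[0]+rr*np.cos(t),C[1]+rr*np.sin(t),28,1]
        u=s["cx"]+s["fx"]*X[0]/-X[2];v=s["cy"]-s["fy"]*X[1]/-X[2]
        vals.append(cv2.getRectSubPix(im,(1,1),(u,v))[0,0].max())
    prof.append(np.mean(vals))
prof=np.array(prof)
from scipy.signal import find_peaks
pk,_=find_peaks(-prof,prominence=12);print([(np.degrees(th[i]).round(1),int(prof[i])) for i in pk])
for nm,p in(("big",(229,178)),("slide",(224,240)),("clear",(440,168))): 
    x=plane(s,*p,{'big':115,'slide':32,'clear':85}[nm]);out(nm,x)
E
```

```text
post top [([294.7, 205.8], [19, 5, 11, 11, 56]), ([277.4, 215.4], [6, 19, 4, 3, 5]), ([283.4, 214.6], [11, 18, 6, 4, 19]), ([283.6, 222.1], [10, 24, 9, 7, 10])]
knob [([343.2, 217.7], [1, 9, 14, 8, 65])]
post side [([279.7, 172.2], [14, 16, 3, 13, 28]), ([295.6, 185.9], [28, 35, 6, 3, 9])]
knob side [([295.6, 185.9], [28, 0, 6, 3, 9]), ([281.3, 202.0], [10, 12, 20, 12, 112])]
hub [596.2  61.4  60. ]
ring fit (r 160) [594.4  61.  151.4] 7.5
det [740.2  42.3  78. ] 146.9
lock [506.  -55.6 100. ] 146.4
post [517.2 140.3  90. ] 110.7
angles det,lock,post -7.3 -127.2 134.2
[(np.float64(16.0), 65), (np.float64(74.5), 72), (np.float64(134.0), 73), (np.float64(196.0), 67), (np.float64(236.0), 14), (np.float64(257.5), 70), (np.float64(317.5), 79), (np.float64(354.0), 47)]
big [632.2 309.3 115. ]
slide [437.4 341.9  32. ]
clear [ 664.2 -357.4   85. ]
```

```bash
python3 -m pendant '[[1,2.2,4.5,0.4,2],[1,4.4,9,0.8,4],[1,6.5,13.4,1.2,6],[1,8.6,17.8,1.6,8],[1,10.8,22.3,2,8]]' 40
python3 -m pendant '[[1,2.2,4.5,0,2],[1,4.4,9,0,4],[1,6.5,13.4,0,6],[1,8.6,17.8,0,8],[1,10.8,22.3,0,8]]'
python3 -m pendant '[[1,2.2,4.5,0,2],[1,4.4,9,0,4],[1,6.5,13.4,0,5.5],[1,8.6,17.8,0,5.5],[1,10.7,22.3,0,5.5]]'
python3 -m pendant '[[1,0,0,0,0],[1,0,0,0,0]]'
```

```text
time: 0.82
position: [327.5, -280.0, 199.6]
eef_rot: [180.0, -0.0, 31.5]
wrist_force: [0.6, 0.3, -0.3]
opening: 0.503
time: 1.45
position: [435.5, -57.0, 199.6]
eef_rot: [180.0, -0.0, 39.5]
wrist_force: [-0.2, -0.8, 0.4]
opening: 0.01
time: 2.08
position: [542.5, 166.0, 199.3]
eef_rot: [180.0, 0.0, 45.0]
wrist_force: [0.9, -1.2, 0.6]
opening: 0.007
time: 2.33
position: [541.8, 164.0, 199.2]
eef_rot: [-180.0, 0.1, 45.0]
wrist_force: [-1.1, 0.1, -0.2]
opening: 0.005
```

```bash
python3 -m pendant '[[1,0,0,-3,0],[1,0,0,-6,0],[1,0,0,-9,0],[1,0,0,-12,0],[1,0,0,-12,0]]'
python3 - <<'E'
from h import *
import cv2
a=r.snapshot("side")["img"][100:300,200:450]
cv2.imwrite("pics/s1.png",cv2.resize(a,(750,600),interpolation=cv2.INTER_CUBIC))
print(r.state()["wrist_force"],r.state()["position"])
E
```

```text
time: 2.95
position: [539.7, 162.5, 77.1]
eef_rot: [-179.8, 0.3, 44.9]
wrist_force: [-0.5, -0.8, -0.1]
opening: 0.007
[ 0.0807179  -0.4951119  -0.13189982] [541.26504167 163.09602186  79.32221351]
```

View pics/s1.png

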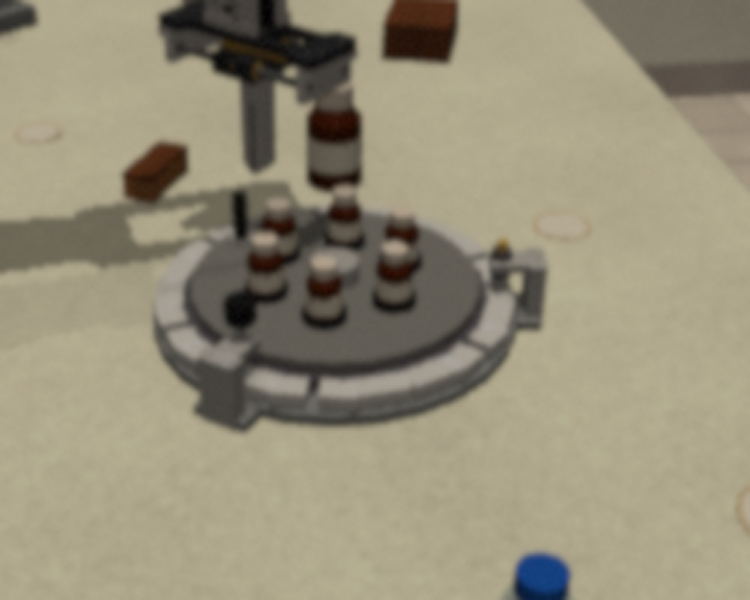

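```bash
python3 - <<'E'
from h import *
s=r.snapshot("side")
Ti=np.linalg.inv(np.array(s["T"]))
for P in [(541.3,163.1,79.3),(517.2,140.3,90),(517.2,140.3,40),(506,-55.6,100)]:
    X=Ti@[*P,1]; u=s["cx"]+s["fx"]*X[0]/-X[2];v=s["cy"]-s["fy"]*X[1]/-X[2]
    print(P,(u-200)*3,(v-100)*3)
E
```

```text
(541.3, 163.1, 79.3) 259.68717654425564 189.28340530165627
(517.2, 140.3, 90) 235.0954664160816 191.86625791051307
(517.2, 140.3, 40) 237.36202783815963 239.0667075229991
(506, -55.6, 100) 235.63637971664434 296.58685778825713
```

```bash
python3 - <<'E'
from h import *
import cv2
a=r.snapshot("side")["img"][110:190,250:350]
a=np.clip(a.astype(float)*1.6,0,255).astype(np.uint8)
cv2.imwrite("pics/s2.png",cv2.resize(a,(750,600),interpolation=cv2.INTER_NEAREST))
a=r.snapshot("top")["img"][130:260,230:380]
cv2.imwrite("pics/t2.png",cv2.resize(a,(690,598),interpolation=cv2.INTER_NEAREST))
print(r.state()["position"])
E
```

```text
[543.37775918 164.20827003  81.888078  ]
```

View pics/s2.png

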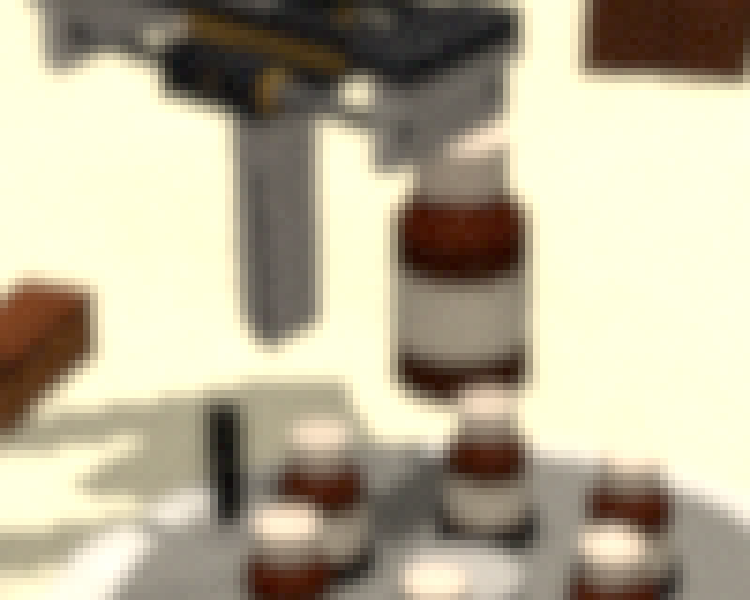

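View pics/t2.png

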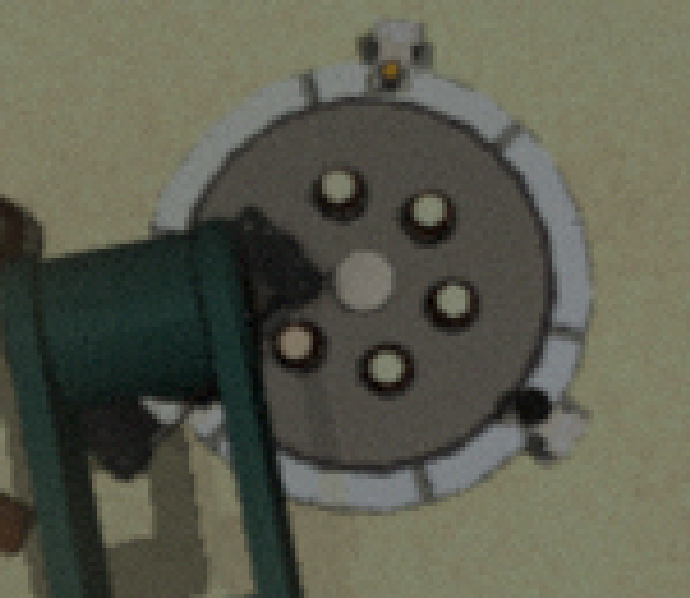

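```bash
python3 -m pendant '[[1,0,0,0,0],[1,0,0,0,0],[1,0,0,0,0]]'
python3 - <<'E'
from h import *
import cv2
s=r.snapshot("side")
Ti=np.linalg.inv(np.array(s["T"]))
for z in (80,90,100,110):
    X=Ti@[542,164,z,1]; print(z,s["cx"]+s["fx"]*X[0]/-X[2],s["cy"]-s["fy"]*X[1]/-X[2])
cv2.imwrite("pics/s3.png",cv2.resize(s["img"][110:190,250:350],(750,600),interpolation=cv2.INTER_NEAREST))
st=r.state();print(st["position"],st["joint_positions"],st["wrist_force"])
for i in range(6): r.snapshot("side"); print(r.state()["position"])
E
```

```text
time: 3.52
position: [542.3, 164.6, 79.9]
eef_rot: [180.0, -0.0, 45.0]
wrist_force: [-0.7, 0.3, -0.3]
opening: 0.006
80 286.7767255386941 162.71343493346916
90 286.66306644738313 159.55120705342344
100 286.5483778948807 156.36033746206647
110 286.4326458311226 153.14043525794185
[542.18692418 164.59838661  79.74037889] [ 1.11595962e+01  9.39221365e+00  8.50729770e+01 -7.64698549e-03
  8.55232984e+01  5.61695659e+01] [0.10625877 0.33054543 0.31654512]
[542.14320262 164.61001525  79.66418451]
[542.09078932 164.57143948  79.57188989]
[542.09719999 164.5538325   79.53905083]
[542.05929583 164.58292707  79.50793452]
[542.07286906 164.54926076  79.4971601 ]
[542.08502255 164.54269169  79.53323883]
```

View pics/s3.png

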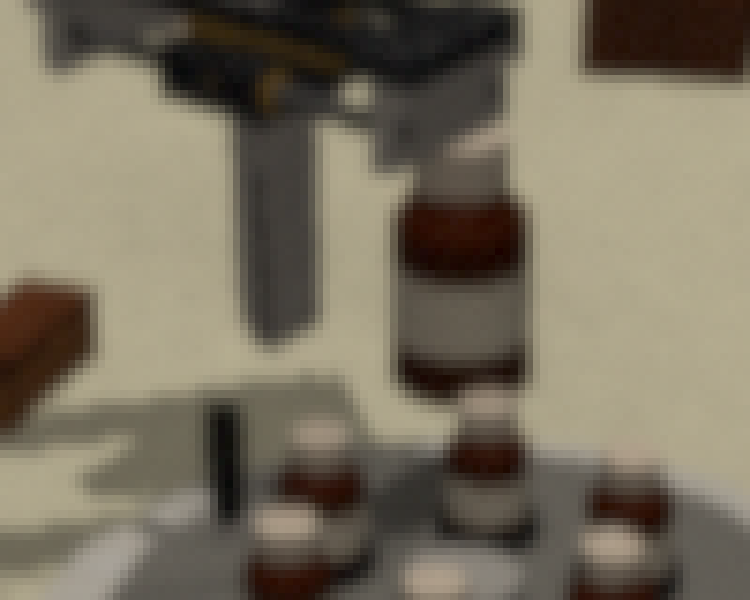

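```bash
python3 -m pendant '[[1,0,0,-0.5,0],[1,0,0,-1,0],[1,0,0,-1.5,0],[1,0,0,-1.8,0],[1,0,0,-1.8,0]]'
python3 - <<'E'
from h import *
import cv2
s=r.snapshot("side")
cv2.imwrite("pics/s4.png",cv2.resize(s["img"][110:210,225:350],(750,600),interpolation=cv2.INTER_CUBIC))
st=r.state();print(st["position"],st["wrist_force"])
E
```

```text
time: 4.5
position: [541.9, 164.5, 61.1]
eef_rot: [-180.0, 0.0, 45.0]
wrist_force: [-0.5, -0.4, 0.6]
opening: 0.006
[542.06761242 164.50914289  61.45680777] [-0.19313681 -0.57289343 -0.01388157]
```

View pics/s4.png

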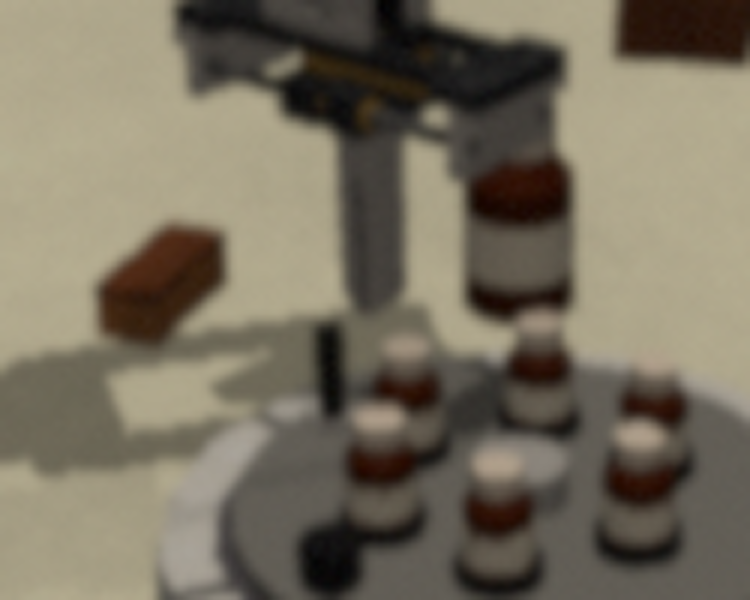

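```bash
python3 -m pendant '[[1,-0.3,-0.3,0,0],[1,-0.6,-0.6,0,0],[1,-0.9,-0.9,0,0],[1,-1.0,-1.0,0,0],[1,-1.0,-1.0,0,0]]'
python3 -m pendant '[[1,-0.1,-0.1,0,0],[1,-0.2,-0.2,0,0],[1,-0.2,-0.2,0,0]]'
python3 -m pendant '[[1,-0.1,-0.1,0,0],[1,-0.2,-0.2,0,0],[1,-0.2,-0.2,0,0]]'
python3 -m pendant '[[1,-0.1,-0.1,0,0],[1,-0.2,-0.2,0,0],[1,-0.2,-0.2,0,0]]'
python3 - <<'E'
from h import *
import cv2
s=r.snapshot("side")
cv2.imwrite("pics/s5.png",cv2.resize(s["img"][110:210,225:350],(750,600),interpolation=cv2.INTER_CUBIC))
st=r.state();print(st["position"],st["wrist_force"],st["torque"])
E
```

```text
time: 5.18
position: [532.1, 154.4, 61.7]
eef_rot: [180.0, -0.0, 45.0]
wrist_force: [0.1, 0.0, 0.1]
opening: 0.007
time: 5.55
position: [530.8, 153.2, 61.8]
eef_rot: [180.0, -0.1, 45.0]
wrist_force: [2.0, 2.9, -0.5]
opening: 0.003
time: 5.92
position: [528.6, 151.2, 61.8]
eef_rot: [180.0, -0.1, 45.0]
wrist_force: [3.3, 4.0, -1.4]
opening: 0.004
time: 6.3
position: [526.3, 148.9, 61.7]
eef_rot: [-180.0, -0.0, 45.0]
wrist_force: [1.8, 4.2, -1.2]
opening: 0.003
[526.23779346 148.87083484  61.74070903] [ 2.16379814  2.96074164 -0.95273815] [ 0.72245272 -0.49304764 -0.01891448]
```

View pics/s5.png

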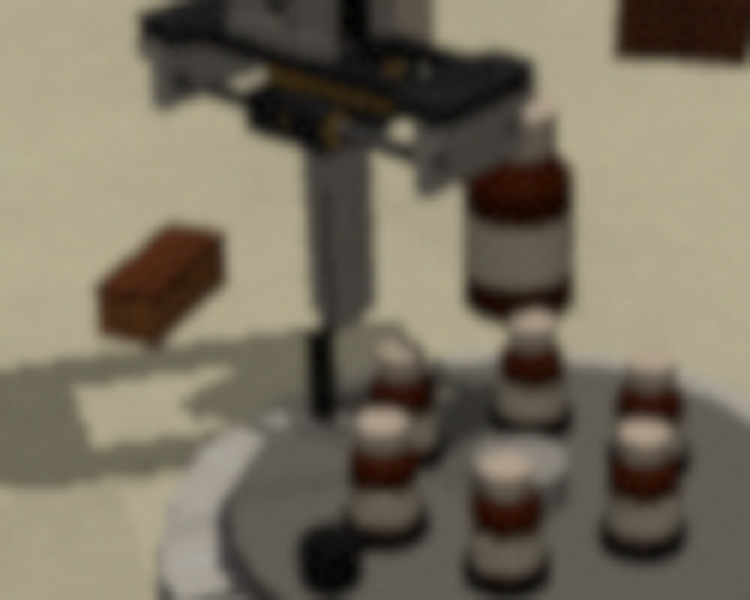

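```bash
python3 -m pendant '[[1,0.5,0.5,0,0],[1,0.5,0.5,-0.4,0],[1,0.5,0.5,-0.8,0],[1,0.5,0.5,-1.2,0],[1,0.5,0.5,-1.2,0]]'
python3 - <<'E'
from h import *
import cv2
s=r.snapshot("side")
cv2.imwrite("pics/s6.png",cv2.resize(s["img"][110:210,225:350],(750,600),interpolation=cv2.INTER_CUBIC))
st=r.state();print(st["position"],st["wrist_force"],st["torque"])
E
```

```text
time: 6.98
position: [530.5, 153.2, 48.9]
eef_rot: [-180.0, 0.1, 45.0]
wrist_force: [0.6, -0.1, 0.1]
opening: 0.006
[530.82856834 153.30508762  49.25549367] [0.07491821 0.14517529 0.35024493] [-0.04582207 -0.02235991 -0.03804345]
```

View pics/s6.png

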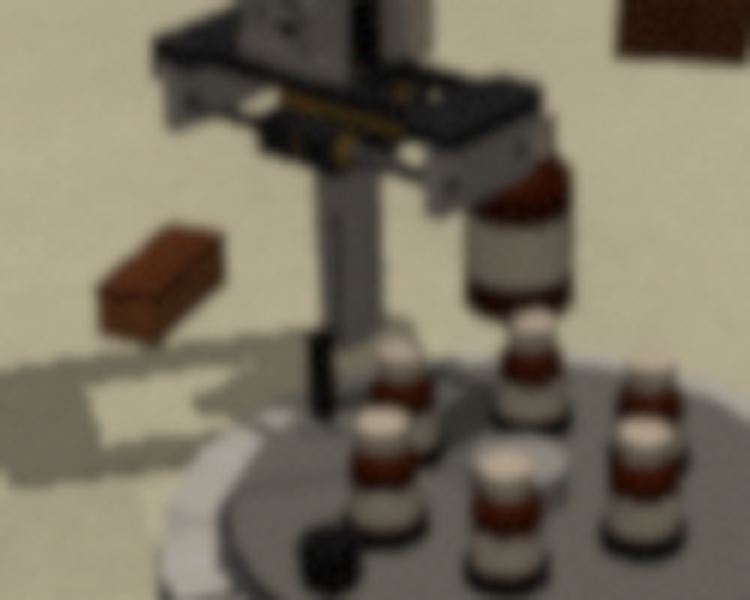

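```bash
python3 - <<'E'
import numpy as np
C=np.array([596.2,61.4]);p=np.array([530.8,153.3])
for a in range(127,172,3):
    t=np.radians(a);q=C+112.8*np.array([np.cos(t),np.sin(t)])
    print(a,np.round((q-p)/10,2),"yaw",round(a-125.2,1))
E
```

```text
127 [-0.25 -0.18] yaw 1.8
130 [-0.71 -0.55] yaw 4.8
133 [-1.15 -0.94] yaw 7.8
136 [-1.57 -1.35] yaw 10.8
139 [-1.97 -1.79] yaw 13.8
142 [-2.35 -2.25] yaw 16.8
145 [-2.7  -2.72] yaw 19.8
148 [-3.03 -3.21] yaw 22.8
151 [-3.33 -3.72] yaw 25.8
154 [-3.6  -4.25] yaw 28.8
157 [-3.84 -4.78] yaw 31.8
160 [-4.06 -5.33] yaw 34.8
163 [-4.25 -5.89] yaw 37.8
166 [-4.4  -6.46] yaw 40.8
169 [-4.53 -7.04] yaw 43.8
```

```bash
python3 -m pendant '[[1,-0.25,-0.18,-0.2,1.8],[1,-0.45,-0.35,-0.3,3.3],[1,-0.71,-0.55,-0.3,4.8],[1,-0.93,-0.75,-0.3,6.3],[1,-1.15,-0.94,-0.3,7.8]]'
python3 -m pendant '[[1,-0.21,-0.2,0,1.5],[1,-0.42,-0.41,0,3],[1,-0.62,-0.63,0,4.5],[1,-0.82,-0.85,0,6],[1,-0.82,-0.85,0,6]]'
python3 -m pendant '[[1,-0.19,-0.23,0,1.5],[1,-0.38,-0.46,0,3],[1,-0.55,-0.7,0,4.5],[1,-0.73,-0.93,0,6],[1,-0.73,-0.93,0,6]]'
python3 - <<'E'
from h import *
import cv2
s=r.snapshot("side")
cv2.imwrite("pics/s7.png",cv2.resize(s["img"][110:210,225:350],(750,600),interpolation=cv2.INTER_CUBIC))
s=r.snapshot("top")
cv2.imwrite("pics/t7.png",cv2.resize(s["img"][130:260,230:380],(690,598),interpolation=cv2.INTER_CUBIC))
st=r.state();print(st["position"],st["wrist_force"],st["torque"])
E
```

```text
time: 7.65
position: [521.5, 145.9, 46.8]
eef_rot: [179.9, -0.3, 52.9]
wrist_force: [6.0, 4.5, -3.9]
opening: 0.007
time: 8.28
position: [512.0, 136.0, 46.8]
eef_rot: [179.9, -0.1, 58.8]
wrist_force: [2.8, 1.8, -2.4]
opening: 0.002
time: 8.9
position: [504.3, 126.4, 46.8]
eef_rot: [180.0, -0.0, 64.8]
wrist_force: [3.0, 1.8, -0.3]
opening: 0.005
[504.23659782 126.23990373  46.83022158] [ 2.32777506  0.8316268  -1.03740163] [ 0.29904506 -0.47177862  0.04851271]
```

View pics/s7.png

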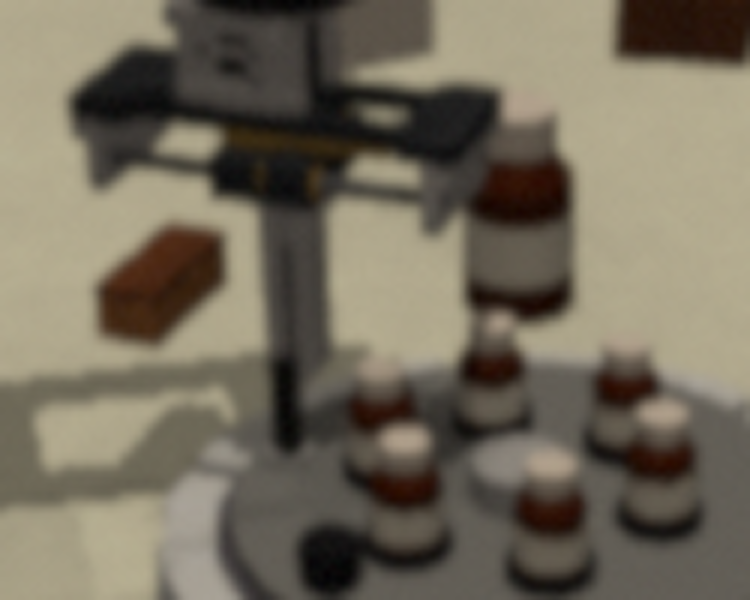

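View pics/t7.png

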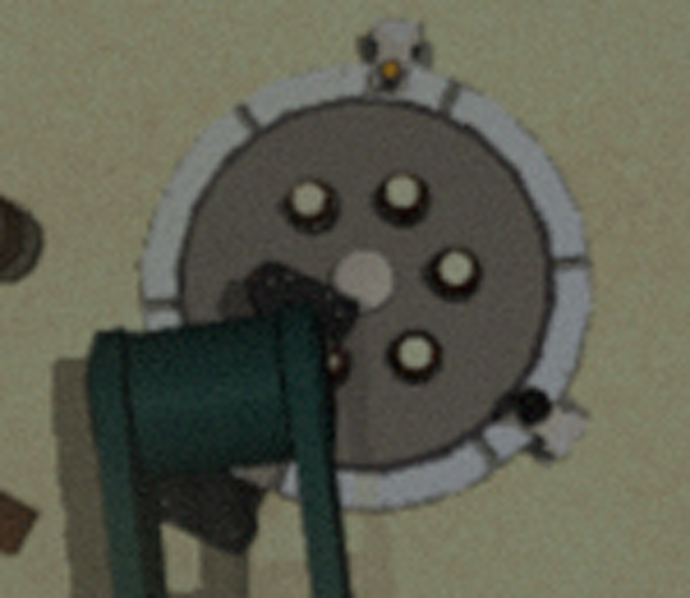

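```bash
python3 -m pendant '[[1,-0.17,-0.24,0,1.5],[1,-0.33,-0.49,0,3],[1,-0.48,-0.74,0,4.5],[1,-0.63,-1.0,0,6],[1,-0.63,-1.0,0,6]]'
python3 -m pendant '[[1,-0.1,-0.17,0,1],[1,-0.19,-0.35,0,2],[1,-0.28,-0.53,0,3],[1,-0.28,-0.53,0,3]]'
python3 - <<'E'
from h import *
import cv2
s=r.snapshot("top")
cv2.imwrite("pics/t8.png",cv2.resize(s["img"][130:260,230:380],(690,598),interpolation=cv2.INTER_CUBIC))
st=r.state();print(st["position"],st["wrist_force"],st["torque"])
p=st["position"];print(np.degrees(np.arctan2(p[1]-61.4,p[0]-596.2)))
E
```

```text
time: 9.62
position: [498.0, 116.5, 46.9]
eef_rot: [180.0, -0.0, 70.8]
wrist_force: [2.5, 1.6, -1.4]
opening: 0.004
time: 10.12
position: [495.1, 111.0, 46.9]
eef_rot: [180.0, -0.0, 73.8]
wrist_force: [3.2, 2.7, -0.8]
opening: 0.006
[495.05574048 110.93004418  46.84909276] [2.39837122 2.42034144 0.58611008] [ 0.4682084  -0.49867189  0.02762628]
153.9091453343272
```

View pics/t8.png

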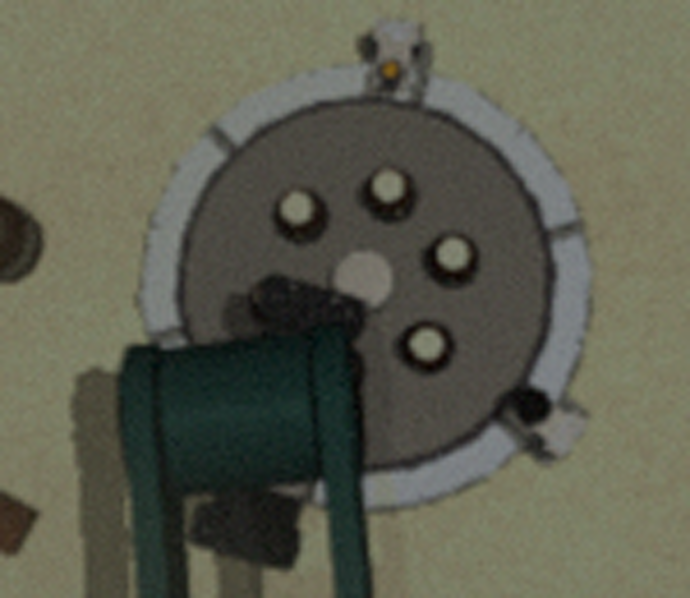

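```bash
python3 -m pendant '[[1,-0.08,-0.18,0,1],[1,-0.08,-0.18,0,1]]'
python3 -m pendant '[[1,-0.08,-0.18,0,1],[1,-0.08,-0.18,0,1]]'
python3 -m pendant '[[1,-0.08,-0.18,0,1],[1,-0.08,-0.18,0,1]]'
python3 -m pendant '[[1,-0.08,-0.18,0,1],[1,-0.08,-0.18,0,1]]'
```

```text
time: 10.42
position: [494.3, 109.2, 46.8]
eef_rot: [180.0, -0.0, 74.8]
wrist_force: [1.7, 3.7, 1.2]
opening: 0.004
time: 10.68
position: [493.5, 107.3, 46.8]
eef_rot: [180.0, 0.0, 75.8]
wrist_force: [2.4, 3.1, 0.9]
opening: 0.004
time: 10.92
position: [492.5, 105.4, 46.7]
eef_rot: [-180.0, 0.0, 76.8]
wrist_force: [2.7, 2.7, 1.5]
opening: 0.005
time: 11.18
position: [491.7, 103.6, 46.7]
eef_rot: [180.0, 0.0, 77.8]
wrist_force: [1.1, 3.8, 1.0]
opening: 0.004
```

Polar ≈158°; drop expected around 161°. Continuing one step per call.

```bash
python3 -m pendant '[[1,-0.07,-0.18,0,1],[1,-0.07,-0.18,0,1]]'
python3 -m pendant '[[1,-0.07,-0.18,0,1],[1,-0.07,-0.18,0,1]]'
```

```text
time: 11.42
position: [490.9, 101.7, 46.6]
eef_rot: [-180.0, 0.0, 78.8]
wrist_force: [1.0, 2.4, 1.3]
opening: 0.004
time: 11.68
position: [489.2, 99.0, 45.8]
eef_rot: [-179.9, 0.2, 79.8]
wrist_force: [-1.2, 1.2, 0.3]
opening: 0.004
```

```bash
python3 - <<'E'
from h import *
import cv2
s=r.snapshot("top")
cv2.imwrite("pics/t9.png",cv2.resize(s["img"][130:260,230:380],(690,598),interpolation=cv2.INTER_CUBIC))
q=r.snapshot("side")
cv2.imwrite("pics/s9.png",cv2.resize(q["img"][110:210,225:350],(750,600),interpolation=cv2.INTER_CUBIC))
for i in range(3):
    st=r.state();print(st["position"],st["wrist_force"],st["torque"]);r.snapshot("top")
E
```

```text
[489.41262034  99.32290906  45.84433802] [ 0.26812746 -0.23377869  0.66111708] [-0.06801563 -0.03562068 -0.00851859]
[489.60703604  99.51304876  45.9564168 ] [-0.66948961  0.3795137  -0.6815514 ] [-0.05532378 -0.07071199 -0.01198548]
[489.76510619  99.67440232  46.04895944] [ 0.2646653  -0.53708514  0.1324623 ] [-0.03671458 -0.06391198  0.01019837]
```

View pics/t9.png

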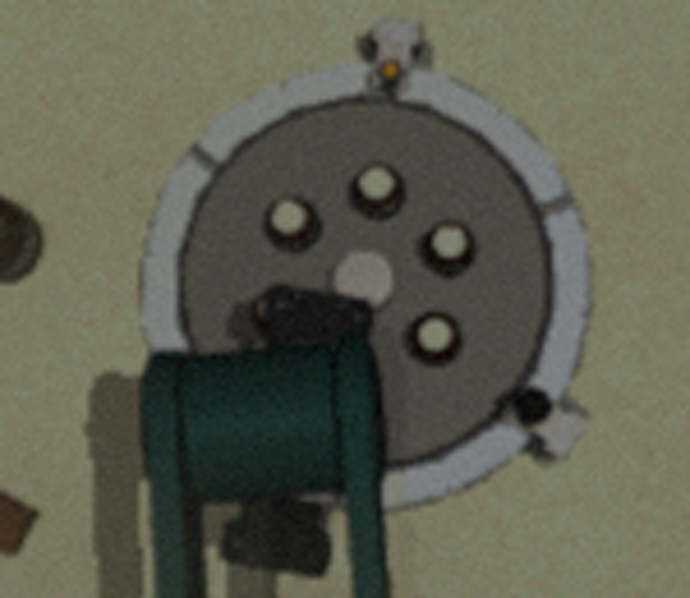

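View pics/s9.png

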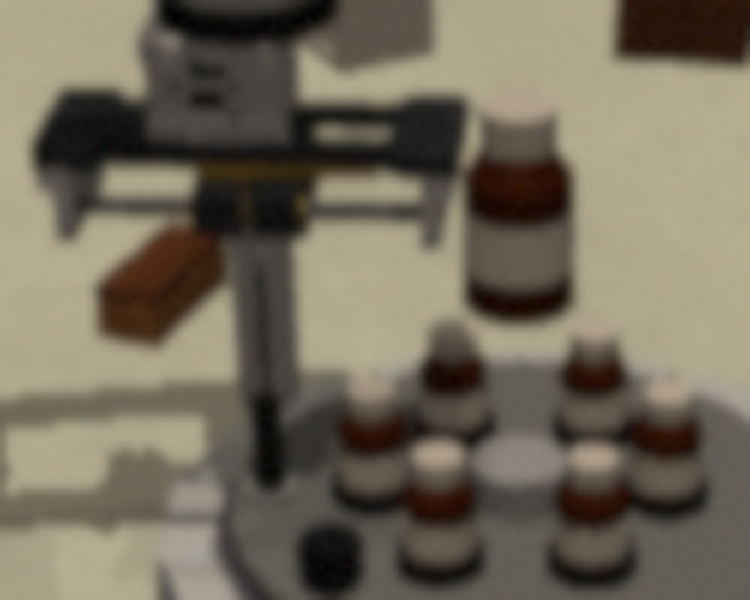

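```bash
python3 -m pendant '[[1,0.25,0.7,0,0],[1,0.5,1.4,0,0],[1,0.5,1.4,1.5,0],[1,0.5,1.4,4.5,0],[1,0.5,1.4,8,0]]'
python3 -m pendant '[[1,0,0,3,0],[1,0.1,-3,5,0],[1,0.3,-7,5,0],[1,0.5,-11,5,0],[1,0.6,-14,5,0]]'
python3 -m pendant '[[1,0.1,-1.5,0,0],[1,0.1,-2.5,-1,0],[1,0.1,-3,-1.5,0],[1,0.1,-3,-1.5,0],[1,0.1,-3,-1.5,0]]'
python3 - <<'E'
from h import *
import cv2
q=r.snapshot("side")
cv2.imwrite("pics/s10.png",cv2.resize(q["img"][130:250,225:375],(750,600),interpolation=cv2.INTER_CUBIC))
s=r.snapshot("top")
cv2.imwrite("pics/t10.png",cv2.resize(s["img"][130:260,230:380],(690,598),interpolation=cv2.INTER_CUBIC))
print(r.state()["position"],r.state()["wrist_force"])
E
```

```text
time: 12.55
position: [495.2, 114.3, 128.0]
eef_rot: [-180.0, 0.0, 79.8]
wrist_force: [0.0, -0.3, -0.7]
opening: 0.008
time: 13.18
position: [501.7, -27.3, 178.1]
eef_rot: [179.9, 0.0, 79.7]
wrist_force: [0.5, 0.4, 0.0]
opening: 0.008
time: 13.8
position: [502.4, -55.1, 161.6]
eef_rot: [-180.0, -0.0, 79.8]
wrist_force: [-0.1, 0.2, 0.1]
opening: 0.005
[502.62570135 -55.27728933 161.87245331] [-0.65963038  0.02964769  0.70862804]
```

View pics/s10.png

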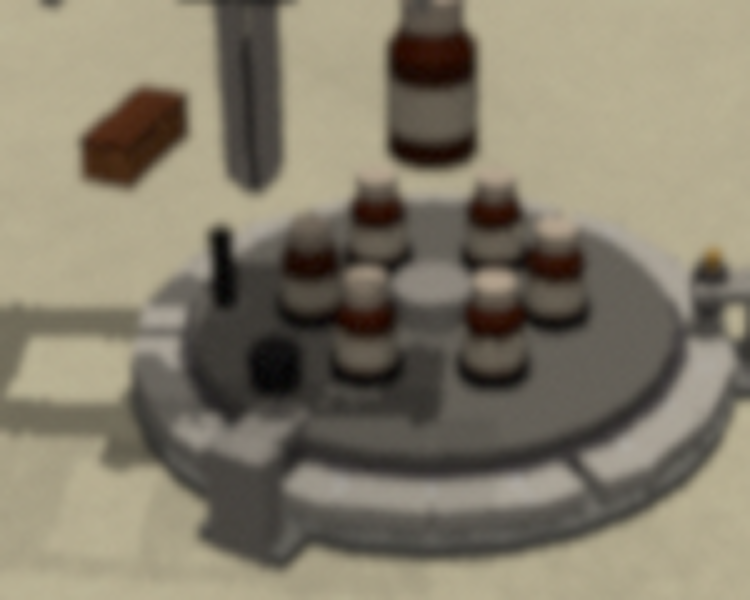

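View pics/t10.png

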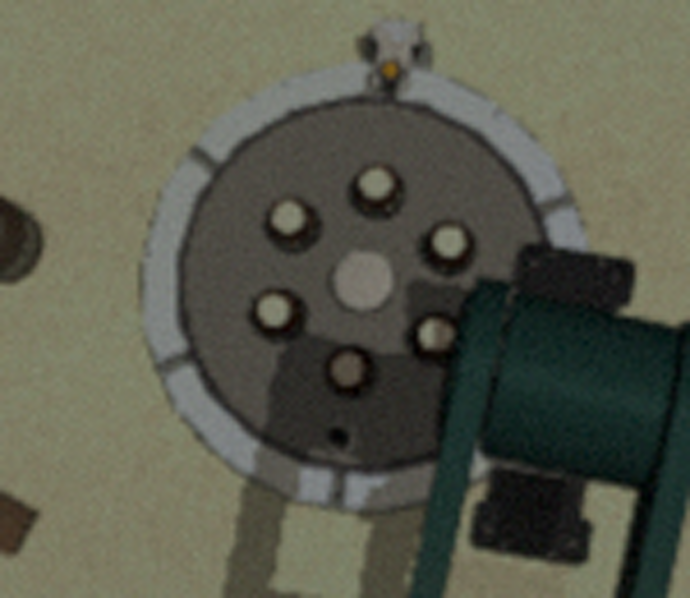

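```bash
python3 - <<'E'
from h import *
import cv2
q=r.snapshot("side");s=r.snapshot("top")
def pr(s,P):
    X=np.linalg.inv(np.array(s["T"]))@[*P,1]; return np.round([s["cx"]+s["fx"]*X[0]/-X[2],s["cy"]-s["fy"]*X[1]/-X[2]],1)
print("TCP pred side",pr(q,(502.6,-55.3,162)),pr(q,(502.6,-55.3,182)),"seen ~275.8,167")
for x in(502,506,510): print("knob",x,pr(q,(x,-55.6,100)))
print("body top pred z260/280", pr(s,(502.6,-55.3,260)),pr(s,(502.6,-55.3,290)),"seen",(230+553/4.6,130+395/4.6))
im=q["img"][195:225,265:305].astype(int);m=(im.max(2)<42).astype(np.uint8)
n,l,st,c=cv2.connectedComponentsWithStats(m);print([(c[i]+[265,195],st[i]) for i in range(1,n) if st[i,4]>20])
po=plane(s,230+337/4.6,130+435/4.6,90);d=po[:2]-[596.2,61.4];print(po,np.hypot(*d),np.degrees(np.arctan2(d[1],d[0]))-172.4)
E
```

```text
TCP pred side [275.9 175.8] [275.5 168.1] seen ~275.8,167
knob 502 [276.8 199. ]
knob 506 [278.5 198.9]
knob 510 [280.2 198.7]
body top pred z260/280 [348.3 217.8] [348.9 217.5] seen (350.21739130434787, 215.8695652173913)
[(array([279.592, 203.056]), array([  9,   2,  12,  13, 125], dtype=int32)), (array([298.   , 204.825]), array([26,  7, 14,  6, 40], dtype=int32))]
[486.17745718  78.49730392  90.        ] 111.34306323194255 -1.2330109402126652
```

```bash
python3 -m pendant '[[1,0.4,-0.05,-2,0],[1,0.4,-0.05,-4,0],[1,0.4,-0.05,-5.2,0],[1,0.4,-0.05,-5.7,0],[1,0.4,-0.05,-5.7,0]]'
python3 -m pendant '[[1,0,0,-0.15,0],[1,0,0,-0.3,0],[1,0,0,-0.45,0],[1,0,0,-0.45,0]]'
python3 -m pendant '[[1,0,0,-0.15,0],[1,0,0,-0.3,0],[1,0,0,-0.45,0],[1,0,0,-0.45,0]]'
python3 - <<'E'
from h import *
import cv2
q=r.snapshot("side")
cv2.imwrite("pics/s11.png",cv2.resize(q["img"][130:250,225:375],(750,600),interpolation=cv2.INTER_CUBIC))
print(r.state()["position"],r.state()["wrist_force"])
E
```

```text
time: 14.62
position: [506.5, -56.3, 104.7]
eef_rot: [180.0, -0.0, 79.8]
wrist_force: [0.0, -0.2, 1.2]
opening: 0.007
time: 15.12
position: [506.4, -56.3, 100.0]
eef_rot: [-180.0, 0.0, 79.8]
wrist_force: [0.4, -0.1, 1.0]
opening: 0.004
time: 15.62
position: [506.3, -56.3, 95.4]
eef_rot: [-180.0, -0.0, 79.8]
wrist_force: [-0.3, -0.5, 0.1]
opening: 0.006
[506.37506692 -56.26979378  95.50220289] [ 0.49605784  0.34764992 -0.1999615 ]
```

View pics/s11.png

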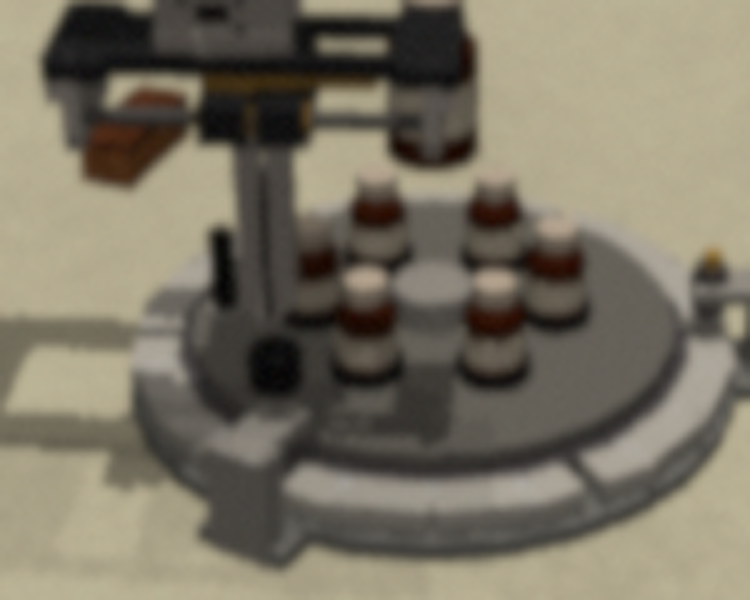

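```bash
python3 -m pendant '[[1,0,0,-0.2,0],[1,0,0,-0.4,0],[1,0,0,-0.6,0],[1,0,0,-0.8,0],[1,0,0,-0.8,0]]'
python3 -m pendant '[[1,0,0,-0.1,0],[1,0,0,-0.2,0],[1,0,0,-0.2,0]]'
python3 -m pendant '[[1,0,0,-0.1,0],[1,0,0,-0.2,0],[1,0,0,-0.2,0]]'
python3 -m pendant '[[1,0,0,-0.1,0],[1,0,0,-0.2,0],[1,0,0,-0.2,0]]'
```

```text
time: 16.3
position: [506.3, -56.2, 87.3]
eef_rot: [-180.0, 0.0, 79.8]
wrist_force: [0.9, -0.2, -0.3]
opening: 0.004
time: 16.68
position: [506.4, -56.3, 85.5]
eef_rot: [-180.0, 0.0, 79.8]
wrist_force: [0.3, -0.6, 0.3]
opening: 0.006
time: 17.05
position: [506.3, -56.3, 83.4]
eef_rot: [-180.0, 0.0, 79.8]
wrist_force: [0.3, -0.7, -0.2]
opening: 0.008
time: 17.42
position: [506.4, -56.2, 81.5]
eef_rot: [-180.0, -0.0, 79.8]
wrist_force: [-0.1, -0.5, -0.1]
opening: 0.008
```

```bash
python3 -m pendant '[[1,0,0,-0.1,0],[1,0,0,-0.2,0],[1,0,0,-0.2,0]]'
python3 -m pendant '[[1,0,0,-0.1,0],[1,0,0,-0.2,0],[1,0,0,-0.2,0]]'
```

```text
time: 17.8
position: [506.3, -56.3, 79.4]
eef_rot: [-180.0, -0.0, 79.8]
wrist_force: [0.9, 0.1, 0.4]
opening: 0.006
time: 18.18
position: [506.3, -56.2, 77.5]
eef_rot: [-180.0, -0.0, 79.8]
wrist_force: [-0.2, -0.7, 0.3]
opening: 0.005
```

```bash
python3 - <<'E'
from h import *
import cv2
q=r.snapshot("side")
a=np.clip(q["img"][150:230,240:340]*1.6,0,255).astype(np.uint8)
cv2.imwrite("pics/s12.png",cv2.resize(a,(750,600),interpolation=cv2.INTER_CUBIC))
print(r.state()["position"],r.state()["wrist_force"])
E
```

```text
[506.39659927 -56.28525166  77.55107283] [-0.28577126 -0.77008679 -0.42094493]
```

View pics/s12.png

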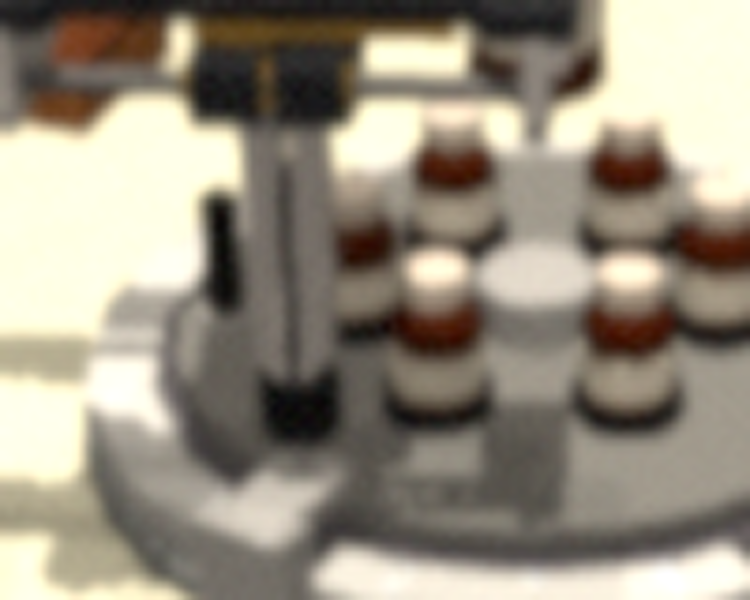

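```bash
python3 -m pendant '[[1,0,0,-0.1,0],[1,0,0,-0.2,0],[1,0,0,-0.2,0]]'
python3 -m pendant '[[1,0,0,-0.1,0],[1,0,0,-0.2,0],[1,0,0,-0.2,0]]'
python3 -m pendant '[[1,0,0,-0.1,0],[1,0,0,-0.1,0]]'
```

```text
time: 18.6
position: [506.3, -56.2, 75.5]
eef_rot: [-180.0, -0.0, 79.8]
wrist_force: [-0.2, -0.2, -0.6]
opening: 0.005
time: 18.98
position: [506.5, -56.3, 73.9]
eef_rot: [180.0, 0.0, 79.8]
wrist_force: [-0.8, -0.1, 2.0]
opening: 0.002
time: 19.23
position: [506.6, -56.3, 72.8]
eef_rot: [180.0, 0.0, 79.8]
wrist_force: [-0.5, 0.3, 2.6]
opening: 0.002
```

```bash
python3 -m pendant '[[1,0,0,-0.1,0],[1,0,0,-0.2,0],[1,0,0,-0.2,0]]'
python3 -m pendant '[[1,0,0,-0.1,0],[1,0,0,-0.1,0]]'
python3 -m pendant '[[1,0,0,-0.1,0],[1,0,0,-0.1,0]]'
```

```text
time: 19.6
position: [506.5, -56.3, 70.5]
eef_rot: [180.0, -0.0, 79.8]
wrist_force: [-0.6, 1.1, 1.8]
opening: 0.006
time: 19.85
position: [506.5, -56.3, 69.5]
eef_rot: [180.0, 0.0, 79.8]
wrist_force: [1.5, 0.2, 1.4]
opening: 0.009
time: 20.1
position: [506.5, -56.3, 68.5]
eef_rot: [180.0, -0.0, 79.8]
wrist_force: [-1.3, -0.4, 1.6]
opening: 0.007
```

```bash
python3 -m pendant '[[1,0,0,-0.1,0],[1,0,0,-0.2,0],[1,0,0,-0.2,0]]'
python3 -m pendant '[[1,0,0,-0.1,0],[1,0,0,-0.1,0]]'
python3 -m pendant '[[1,0,0,-0.1,0],[1,0,0,-0.1,0]]'
```

```text
time: 20.48
position: [506.5, -56.3, 66.5]
eef_rot: [180.0, -0.0, 79.8]
wrist_force: [0.6, 0.8, 1.2]
opening: 0.005
time: 20.72
position: [506.5, -56.3, 65.5]
eef_rot: [180.0, 0.0, 79.8]
wrist_force: [0.3, 0.1, 1.8]
opening: 0.002
time: 20.98
position: [506.4, -56.3, 64.5]
eef_rot: [180.0, 0.0, 79.8]
wrist_force: [0.7, 0.3, 2.4]
opening: 0.004
```

```bash
python3 -m pendant '[[1,0,0,-0.1,0],[1,0,0,-0.1,0]]'
python3 -m pendant '[[1,0,0,-0.1,0],[1,0,0,-0.1,0]]'
python3 -m pendant '[[1,0,0,-0.1,0],[1,0,0,-0.1,0]]'
```

```text
time: 21.22
position: [506.4, -56.3, 63.5]
eef_rot: [180.0, 0.0, 79.8]
wrist_force: [0.1, -0.5, 1.8]
opening: 0.002
time: 21.48
position: [506.6, -56.3, 63.2]
eef_rot: [180.0, 0.0, 79.8]
wrist_force: [-0.4, -0.6, 4.6]
opening: 0.006
time: 21.72
position: [506.6, -56.3, 62.5]
eef_rot: [180.0, 0.0, 79.8]
wrist_force: [-1.3, -0.4, 6.4]
opening: 0.007
```

```bash
python3 -m pendant '[[1,0,0,-0.1,0],[1,0,0,-0.1,0]]'
python3 -m pendant '[[1,0,0,-0.1,0],[1,0,0,-0.1,0]]'
python3 -m pendant '[[1,0,0,-0.05,0],[1,0,0,-0.05,0],[1,0,0,-0.05,0]]'
```

```text
time: 21.98
position: [506.7, -56.3, 61.9]
eef_rot: [179.9, 0.0, 79.8]
wrist_force: [-1.3, 0.0, 7.7]
opening: 0.004
time: 22.22
position: [506.7, -56.4, 61.2]
eef_rot: [179.9, 0.0, 79.8]
wrist_force: [-2.6, 0.8, 8.0]
opening: 0.004
time: 22.6
position: [506.8, -56.4, 61.0]
eef_rot: [179.9, 0.0, 79.8]
wrist_force: [-2.4, 0.7, 9.7]
opening: 0.006
```

```bash
python3 -m pendant '[[1,0,0,0.3,0],[1,0,0,0.8,0],[1,0,0,2,0],[1,0,0,5,0],[1,0,0,9,0]]'
python3 -m pendant '[[1,0,0,3,0],[1,-2,-4,5,0],[1,-4,-9,5,0],[1,-6,-14,5,0],[1,-8,-18,5,0]]'
python3 -m pendant '[[1,-1,-4,0,0],[1,-2,-8,0,0],[1,-3,-12,0,0],[1,-3,-12,0,0],[1,-3,-12,0,0]]'
python3 - <<'E'
from h import *
import cv2
q=r.snapshot("side")
a=np.clip(q["img"][150:230,240:340]*1.6,0,255).astype(np.uint8)
cv2.imwrite("pics/s13.png",cv2.resize(a,(750,600),interpolation=cv2.INTER_CUBIC))
s=r.snapshot("top")
cv2.imwrite("pics/t13.png",cv2.resize(s["img"][130:260,200:380],(800,578),interpolation=cv2.INTER_CUBIC))
cv2.imwrite("pics/t13f.png",s["img"])
print(r.state()["position"],r.state()["wrist_force"])
E
```

```text
time: 23.22
position: [505.4, -56.1, 148.9]
eef_rot: [-179.8, -0.0, 79.8]
wrist_force: [0.5, 0.1, 0.4]
opening: 0.007
time: 23.85
position: [425.5, -237.9, 199.3]
eef_rot: [180.0, 0.0, 79.7]
wrist_force: [0.5, 0.3, -0.6]
opening: 0.007
time: 24.48
position: [396.5, -355.8, 199.0]
eef_rot: [-180.0, -0.1, 79.8]
wrist_force: [-0.5, 0.8, 1.1]
opening: 0.003
[ 396.83190937 -355.27016432  199.30066917] [-0.76766997  0.80283136 -0.50170752]
```

View pics/s13.png

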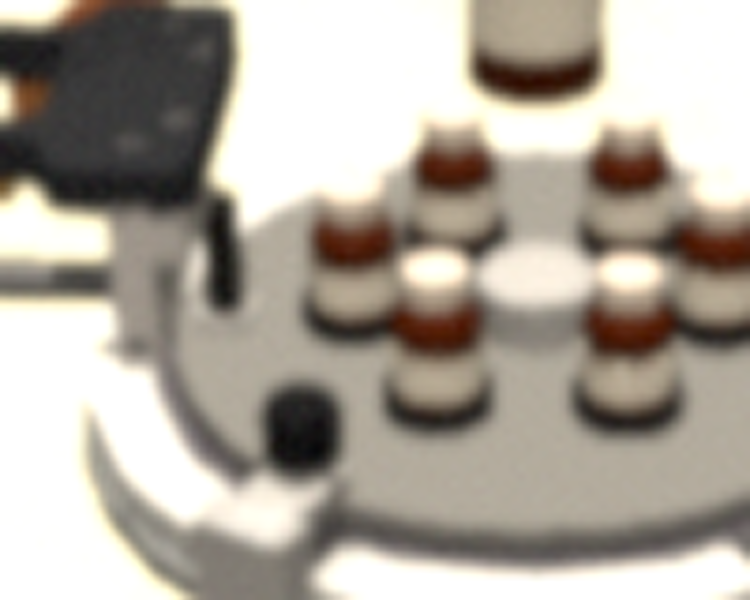

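View pics/t13.png

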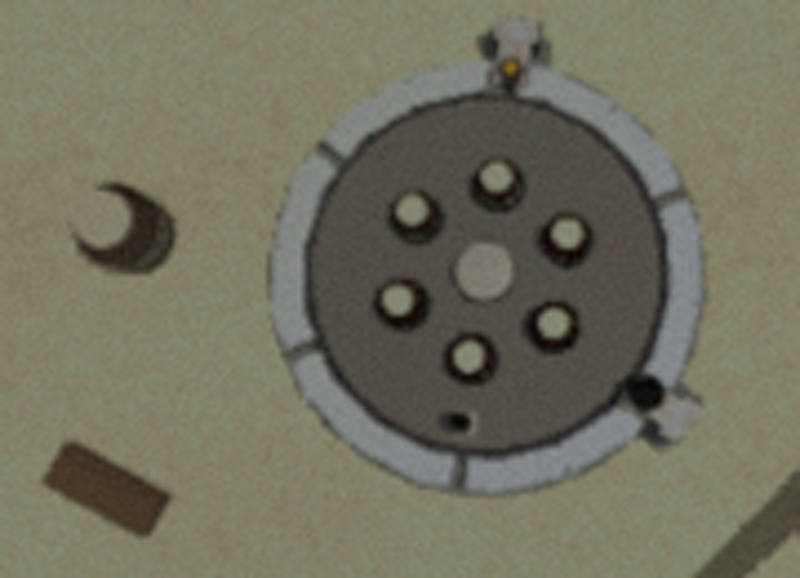

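View pics/t13f.png

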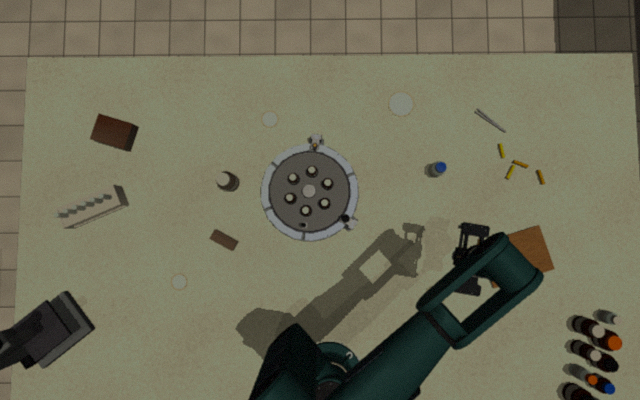

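```bash
python3 - <<'E'
from h import *
import cv2
q=r.snapshot("side")
im=q["img"][195:225,265:305].astype(int);m=(im.max(2)<42).astype(np.uint8)
n,l,st,c=cv2.connectedComponentsWithStats(m);print([(c[i]+[265,195],st[i]) for i in range(1,n) if st[i,4]>20])
s=r.snapshot("top"); po=plane(s,200+458/4.444,130+421/4.444,90);d=po[:2]-[596.2,61.4];print(po,np.degrees(np.arctan2(d[1],d[0]))-172.4)
a=cv2.imread("pics/top0.png").astype(int);b=s["img"].astype(int)
for nm,(x0,y0,x1,y1) in dict(big=(212,165,245,195),slide=(205,225,245,255),clear=(422,155,452,182)).items():
    print(nm,np.abs(a-b)[y0:y1,x0:x1].mean().round(2))
print("bench ref",np.abs(a-b)[70:90,100:300].mean().round(2))
st=r.state();print(st["time"],st["position"],st["wrist_force"])
r.finish_job()
E
```

```text
[(array([279.80952381, 207.04761905]), array([11,  7,  9, 11, 84], dtype=int32)), (array([298.41666667, 205.        ]), array([27,  8, 13,  4, 24], dtype=int32))]
[485.64785516  79.13033504  90.        ] -1.511495526685735
big 7.58
slide 7.64
clear 7.57
bench ref 8.84
24.675 [ 396.88799306 -355.26308099  199.39432567] [-0.65763593  0.2560941   0.37307303]
the job is handed in; nothing more can be done
```

The carousel is in its next detent and locked, and I handed the job in at 24.7 s with the hand clear of everything. No verdict was reported.

- **Turning:** I pushed the post anticlockwise with shut fingers. The highest push I read was about 8.5 N at the start, then about 2–5 N. The push fell to nothing as the ball dropped in, and the top camera put the carousel at about −1.2 to −1.5° (−0.02 to −0.03 rad). The drop came where I expected it from the ring slots in the picture.
- **Locking:** The knob went down about 11 mm at 1–3 N, with no stop at 3 mm. Then the cap spring took over and I stopped at about 10 N. In the side view the knob now sits 4 pixels lower, about 12 mm, after release.
- **Bystanders:** The image patches around the two bottles and the slide box changed by no more than camera noise, so they have not moved.

**Disagreements:**
- The shut fingertips looked about 20 mm higher than the reported tool height, and the knob was first touched at a reading of 75 mm instead of 100 mm. I went by touch and the side camera instead.
- I met the post about 4 mm earlier than the camera positions suggested.
- Forces were read only at the end of each move, so a brief peak in between could have gone unseen.

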